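# Raise the counterweighted hold-down and slide the weld to the stop

### The job

The welded bracket is finished: push the fixture's counterweighted hold-down arm up past its balance point so that it stays raised by itself, then push the bracket along its channel until it sits right against the end stop. Only push with the fingers: do not pick up or tip the bracket, and leave the other things on the table where they are.

Things in the scene. Friction and masses are not known exactly. Their poses are not given: they have to be found in the camera images.
- fixture: Steel welding fixture fixed to the table; place and yaw vary (its x points to the robot's right, its y away from the robot, within 25 degrees). Origin on the table, under the hold-down fork; z up. In its axes (mm): bed plate top at z 12, x -57 to 57, y -115 to 175; on it a straight channel along y, x -33 to 33, between rails 8 high. Two pivot cheeks 118 high at x 108 to 152, |y| < 29; a rubber buffer behind. The arm lies from the pivot towards -x, across the channel.
- holddown (a joint): Angle (rad) of the hold-down arm about its pivot. 0 = down, level, lift bar towards the fixture's -x; grows as the lift bar goes up; 1.57 = upright; 1.75 = its back stop, leaning away from the channel. Let go below 1.06 it falls back; above that it swings on by itself, damped (within about 2 s), to 1.75 and stays. About 3 N upward at the lift bar starts it.
- pivot (a point): The arm's pivot, along the fixture's y, at fixture x 130, y 0, z 100 mm. From it a beam 22 wide, 14 thick, 195 long runs to the lift bar; a steel counterweight (cylinder 48 across, 50 long along y) stands on a stem 60 mm above it and 26 mm behind when the arm is down. The arm weighs about 1.25 kg in all.
- fork (a point): Fork under the beam, 130 mm from the pivot (this point: between its prong ends, 56 mm below the beam's centreline with the arm down). Two prongs, at 13 to 21 mm either side along y, straddle the bracket's upright lug, so the bracket cannot slide out while the arm is down.
- lift_bar (a point): Centre of the lift bar, a round steel cross bar at the free end of the hold-down arm, 16 in diameter and 120 long along the fixture's y, 195 mm from the pivot. With the arm down it is at fixture x -65, z 100 mm, with nothing beneath it: fingers fit under it, slanting down, from beyond its free end.
- bracket_center (a point): Middle of the welded steel bracket (loose, about 0.4 kg), 23 mm above its underside. Base plate 60 x 60 x 10; across its middle an upright lug 50 long (along the channel's x), 10 thick (along y), with its top 46 above the underside. It stands on the bed in the channel, under the fork, and slides along y. Axes as the fixture's, z up.
- stop: End stop: a fixed steel block in the channel at its +y end, 62 (x) x 30 (y) x 40 high. Origin: centre of its underside, on the bed; axes as the fixture's. Its face towards the bracket is 15 mm to -y of the origin, so the bracket's centre is 45 mm to -y of the origin when they touch. Its distance along the channel varies.
- bracket: The same bracket; origin at the centre of its underside.
- hammer: a loose ball hammer with a wooden handle; not part of the job, leave it alone.
- flat_bar: a loose flat steel bar 150 x 30 x 8 (mm); not part of the job, leave it alone.
- offcut: a loose steel offcut 50 x 28 x 12, beside the fixture (mm); not part of the job, leave it alone.
- pipe_collar: a loose steel collar, 48 across, 32 high, behind the fixture's channel (mm); not part of the job, leave it alone.
- square_bar: a loose square steel bar 90 x 20 x 20, behind the fixture's channel (mm); not part of the job, leave it alone.
- spray_can: a standing grey can, 60 across, 150 high (mm); not part of the job, leave it alone.
- wire_brush: a loose brush; not part of the job, leave it alone.
Things that resemble listed ones, but are neither listed nor needed, are in the scene too. What is shaped like the bracket but brown or red is not meant.

How it is judged (in metres and radians):
On the way, in this order (a step that is already met when the one before it is completed fails the run):
1. the hold-down arm is raised and stays there (value of joint holddown above 1.6 rad), for 0.3 s.
2. the bracket is against the end stop (y of bracket_center in the frame of stop above -0.0485 m and x of bracket_center in the frame of fixture between -0.008 and 0.008 m and height (world z) of bracket_center below 0.04 m and angle between bracket_center's own z axis and vertical below 0.08 rad), for 0.2 s.
At the end, for the whole second after the job is handed in: The hold-down arm stays up by itself (joint above 1.6 rad); the bracket lies flat in the channel (within 0.08 rad) against the end stop, gap at most 3.5 mm, at rest (all of step 2 and value of joint holddown above 1.6 rad and linear speed of bracket below 0.01 m/s); the robot touches nothing.
It fails at once if the bracket is lifted (more than 12 mm) (height (world z) of bracket_center above 0.047 m).
It fails at once if the bracket is tipped by more than 0.4 rad (angle between bracket_center's own z axis and vertical above 0.4 rad).
It fails at once if one of the other loose things is moved by more than 25 mm (distance of any of hammer, flat_bar, offcut, pipe_collar, square_bar, spray_can, wire_brush from where it was at the start of the episode above 0.025 m).
It also fails if it takes over 51 s, if anything falls off the work surface, if the arm or the gripper's body presses on something with over 40 N, if the wrist force passes 120 N, or if a joint passes its speed limit or range.

### The arm

A 6-joint arm with a two-finger parallel gripper is mounted at the origin on the work surface. World frame = base frame: x ahead of the robot, y to its left, z up, the work surface at z = 0. Lengths are in mm, angles in rad, forces in N, time in s.
With the tool pointing down it reaches from about 350 to 925 mm from the base axis. Payload 6.4 kg.
Tool frame: the origin (TCP) lies midway between the tips of the shut fingers; the grasp point (between the pads) lies 19 mm behind it; z points along the fingers, y is the direction in which the jaws open and shut (so a half turn about z gives the same grasp; the last joint's range is limited). The gripper opens to 85 mm and grips with 20 to 120 N. Pads are 22 mm wide; open, the fingers measure 114 mm over their backs; the gripper's body (76 mm by 85 mm) begins 54 mm behind the grasp point. The pads swing forward as they close: fully open they stand 13 mm farther back than shut.
Start: joints at [-1.514, 0.245, 1.558, -0, 1.339, -0.174], TCP at [148.696, -632.775, 231.29] pointing down, gripper open.
Joint ranges: [-3.13, 3.13], [-1.02, 2.26], [0.13, 2.54], [-0.95, 4.09], [0.21, 2.88], [-2.74, 2.74]. Speed limits (rad/s): [2.57, 2.57, 3.14, 3.14, 3.14, 3.14].

### API

Orientations are given as a unit quaternion [x, y, z, w].
In Python, from bench import manip gives the robot as it stands.
- The arm moves only by the shell command python3 -m inch 'ROWS' [FORCE]. ROWS is JSON, a list of rows, each an object with "turn": the turn, a rotation vector about the tool's x, y, z in rad, a list of three; "dp": the shift along the tool's x, y, z in mm, a list of three; "hand": the closure, from -1 (fully open) to 1 (shut), so that 0 is half open. A call has 1 to 12 rows; each row shifts and turns the commanded pose from where the row before left it, along the tool's axes as they then stand; what a row does not reach is not made up. A row lasts 1/8 s, in which the tool goes at most 62.5 mm and 10.7 degrees, less where a joint would pass 70% of its speed; a pose out of reach is approached as far as the arm can. A call with a gripper value outside its range is refused whole. The fingers move at their own pace and stop on an object; FORCE is the grip in N (left out, the last holds). Time passes only in rows, so rows that do not move let the fingers close. It gives the time, the measured TCP pose, the force and the opening at its end, in the units of the state.
- manip.get_state(): the state, without advancing time (a new reading comes with each control period).
- manip.camera(name): name is "side" or "top"; returns a dict with "img" (420x560x3 uint8, red, green, blue), "fx", "fy", "cx", "cy" (pixels), "k1" (the pictures are not rectified: a ray, as slopes to the right and down, at radius r is drawn at 1 + k1 r^2 times it, then the intrinsics apply), "R" (3x3) and "t" (3): a world point X has camera coordinates R X + t. Camera axes: x right, y down, z forward; pixel columns grow to the right and rows downward; lengths in mm; the calibration is good to about 2 mm. A picture is of the moment at which its call begins. There is no depth.
- manip.close_job(): hands the job in, once; it reports no verdict.
Trained networks look in the newest picture that a camera, given by its name, has taken for a name from the list of things; names that differ only in an ending like _2 or _b are one class to them, and where a whole thing is asked for, a point or a joint stands for the part that bears it (a point fixed in the world has none). Each returns a list of dicts, best first, with "p" (0 to 1); they miss things now and then, are a little off and sometimes report something else, mostly with a low value. They report only what shows in the picture. A call takes as long as a camera call. They do not tell look-alikes from the thing itself.
- manip.spot_in(camera, query): "point" ([x, y, z] in mm, in world coordinates, good to about 4 mm: the middle of the surface that is visible of it).
- manip.mark_of(camera, query): "point" ([x, y, z] in mm, in world coordinates, good to about 4 mm: a listed point, or the origin of a listed thing).
The state is a dict: "t": time; "joint_positions": joint angles; "qvel": joint speeds; "joint_torque": joint torques, N m; "eef_pos": TCP position; "tcp_rot": TCP orientation; "contact_force": force on the tool from outside, world axes, zero at the start; "ft_torque": the same for the moment, N m; "gripper_width": opening from 0.0 (shut) to 1.0 (fully open).
Only numpy, scipy, OpenCV 4.12 (cv2) and the standard library are available. Lean on these libraries where they do the work, as an engineer would, in place of code of your own. Each camera call takes 0.05 s, during which the arm holds its last target.

## Working session

There is one attempt and no reset: what is moved stays moved. The work goes in short steps, Python scripts to look and compute and a shell command to move; the robot and the scene stay as the last step left them, time stands still between calls to the robot, and variables do not carry over. Pictures are saved under pics/ and viewed, and the job is handed in when it is done.

```bash
ls; mkdir -p pics
python3 - <<'E'
from bench import manip
import cv2
s=manip.get_state()
print({k:s[k] for k in ('t','eef_pos','tcp_rot','contact_force','gripper_width')})
for c in ('side','top'):
    d=manip.camera(c)
    cv2.imwrite(f'pics/{c}0.png',d['img'][:,:,::-1])
    print(c,d['fx'],d['fy'],d['cx'],d['cy'],d['k1'],d['R'],d['t'])
    for q in ('fixture','pivot','fork','lift_bar','bracket_center','stop','bracket','hammer','flat_bar','offcut','pipe_collar','square_bar','spray_can','wire_brush'):
        print(q,[( [round(float(v)) for v in r['point']],round(float(r['p']),2)) for r in manip.mark_of(c,q)[:4]])
E
```

```text
pics
{'t': 0.0, 'eef_pos': array([ 148.66275609, -632.19651883,  230.17165978]), 'tcp_rot': array([ 9.93351396e-01,  1.15117542e-01,  6.89544195e-05, -9.75474913e-04]), 'contact_force': array([ 0.5405915 ,  0.27996317, -0.86494499]), 'gripper_width': 1.001776135598258}
side 438.4411928510261 438.4411928510261 280.0294544169957 203.2539547392132 -0.09133743559614214 [[-0.8264296  -0.56286934 -0.01386459]
 [-0.4300882   0.64698356 -0.62963196]
 [ 0.36337068 -0.51438349 -0.77676983]] [405.84944731 322.27925423 938.44821427]
fixture [([539, 150, 0], 0.7)]
pivot [([571, 30, 100], 0.8)]
fork [([540, 154, 43], 0.82)]
lift_bar [([518, 213, 103], 0.92)]
bracket_center [([334, 121, 21], 0.86), ([537, 153, 35], 0.72), ([741, -14, 24], 0.55)]
stop [([660, 192, 12], 0.7), ([513, -425, 0], 0.34)]
bracket [([535, 150, 14], 0.83), ([747, -19, 1], 0.62), ([339, 121, 6], 0.59)]
hammer [([385, 365, 3], 0.89)]
flat_bar [([513, -428, 2], 0.71)]
offcut [([654, 273, -1], 0.67), ([537, 150, 33], 0.36)]
pipe_collar [([678, 90, 1], 0.66), ([521, 216, 102], 0.65)]
square_bar [([438, -2, -1], 0.82), ([585, -512
[... 342 characters left out ...]
35264403 1558.10980852]
fixture [([538, 152, -2], 0.63)]
pivot [([573, 31, 103], 0.93)]
fork [([541, 154, 42], 0.78)]
lift_bar [([520, 214, 102], 0.55)]
bracket_center [([744, -17, 23], 0.83), ([336, 125, 19], 0.6), ([535, 151, 32], 0.45), ([679, 87, 0], 0.42)]
stop [([662, 187, 14], 0.77)]
bracket [([334, 120, -3], 0.67), ([740, -14, 2], 0.66), ([538, 150, 10], 0.58)]
hammer [([385, 368, 1], 0.8)]
flat_bar [([516, -423, 1], 0.69), ([442, -3, 0], 0.62), ([540, 148, 34], 0.48)]
offcut [([652, 271, -1], 0.65)]
pipe_collar [([680, 93, 0], 0.62)]
square_bar [([440, -2, -1], 0.68), ([538, 159, 41], 0.31)]
spray_can [([592, -511, 2], 0.72), ([610, 416, 2], 0.16)]
wire_brush [([614, 411, 0], 0.57)]
```

View pics/side0.png

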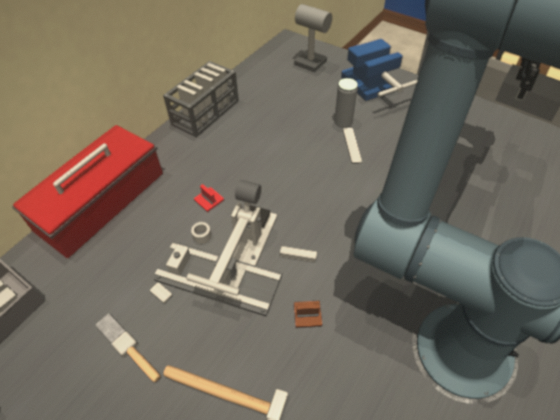

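View pics/top0.png

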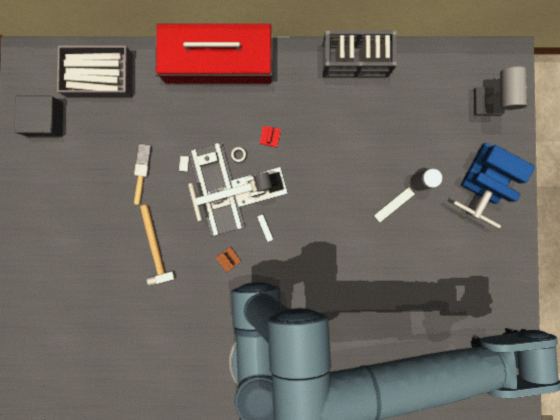

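The side view shows the fixture around pixel (230,250), with the lift bar pointing left, away from the tool. In the top view the fixture is at about (230,190), with the counterweight at (268,182), the lift bar at (195,200) and the stop at (206,158). The brown look-alike is at (228,259) and the red one at (270,136). Next I fit the fixture frame and write a helper to work out the moves.

```bash
cat > h.py <<'E'
import numpy as np, json
from scipy.spatial.transform import Rotation as Ro, Slerp
from bench import manip
def fit():
    # local points (mm)
    L={'fixture':(0,0,0),'pivot':(130,0,100),'fork':(0,0,44),'lift_bar':(-65,0,100),'bracket_center':(0,0,35)}
    A=[];B=[];S=[]
    g=np.array([538,151])
    for i in range(2):
        for c in ('side','top'):
            manip.camera(c)
            for q,l in L.items():
                for r in manip.mark_of(c,q):
                    p=np.array(r['point'])
                    if q in('fixture','bracket_center') and np.linalg.norm(p[:2]-g)>40: continue
                    A.append(l[:2]);B.append(p[:2]);break
            r=manip.mark_of(c,'stop')
            if r: S.append(r[0]['point'])
    A=np.array(A,float);B=np.array(B);a=A-A.mean(0);b=B-B.mean(0)
    th=np.arctan2((a[:,0]*b[:,1]-a[:,1]*b[:,0]).sum(),(a*b).sum())
    R=np.array([[np.cos(th),-np.sin(th)],[np.sin(th),np.cos(th)]])
    o=B.mean(0)-R@A.mean(0)
    print('origin',o,'yaw deg of x',np.degrees(th),'res',np.abs(B-(A@R.T+o)).max(0))
    print('stop local',[ (R.T@(np.array(s[:2])-o)).round(1).tolist()+[round(s[2])] for s in S])
    return o,th
def plan(p0,q0,wps,mm=50,deg=9):
    """wps: list of (p, Rotation or None, mm) ; prints rounded rows, simulating"""
    p=np.array(p0,float);R=Ro.from_quat(q0)
    for w in wps:
        tp=np.array(w[0],float);tR=w[1] or R;m=w[2] if len(w)>2 else mm
        n=int(max(np.ceil(np.linalg.norm(tp-p)/m),np.ceil(np.degrees((R.inv()*tR).magnitude())/deg),1))
        sl=Slerp([0,1],Ro.concatenate([R,tR]));ps=p.copy()
        rows=[]
        for i in range(1,n+1):
            gp=ps+(tp-ps)*i/n;gR=sl(i/n)
            dp=np.round(R.inv().apply(gp-p),0);tu=np.round((R.inv()*gR).as_rotvec(),3)
            rows.append({"dp":[int(v) for v in dp],"turn":tu.tolist()})
            p=p+R.apply(dp);R=R*Ro.from_rotvec(tu)
        print(len(rows),json.dumps(rows));print('  end',p.round(1),R.as_quat().round(3))
    return p,R
E
python3 - <<'E'
from h import *
fit()
E
```

```text
origin [533.00073856 118.20447614] yaw deg of x -52.47020141662207 res [ 41.49335292 594.45185685]
stop local [[24.9, 146.0, 14], [26.6, 147.7, 13], [23.2, 145.2, 10], [24.5, 150.4, 15]]
```

```bash
python3 - <<'E'
s=open('h.py').read()
s=s.replace("if q in('fixture','bracket_center') and np.linalg.norm(p[:2]-g)>40: continue","if np.linalg.norm(p[:2]-(g+np.array([.284,-.959])*l[0]))>25: continue")
open('h.py','w').write(s)
E
python3 - <<'E'
from h import *
fit()
E
```

```text
origin [537.86809204 152.39805083] yaw deg of x -74.34988607846584 res [4.73190796 5.39805083]
stop local [[0.7, 129.0, 11], [0.7, 130.1, 16], [-0.4, 129.0, 11], [0.3, 131.7, 12]]
```

```bash
cat >> h.py <<'E'
O=np.array([538,152.2]);TH=np.radians(-74.35)
EX=np.array([np.cos(TH),np.sin(TH),0]);EY=np.array([-np.sin(TH),np.cos(TH),0]);EZ=np.array([0,0,1.])
def W(x,y,z): return np.array([O[0],O[1],0])+EX*x+EY*y+EZ*z
def loc(p):
    v=np.array(p)-np.array([O[0],O[1],0]); return np.array([v@EX,v@EY,v[2]])
def Rz(zd,yd):
    zd=zd/np.linalg.norm(zd); yd=yd-zd*(yd@zd); yd/=np.linalg.norm(yd)
    return Ro.from_matrix(np.c_[np.cross(yd,zd),yd,zd])
def st():
    s=manip.get_state(); print('t',round(s['t'],2),'tcp',np.round(s['eef_pos'],1),'loc',loc(s['eef_pos']).round(1),'q',np.round(s['tcp_rot'],3),'F',np.round(s['contact_force'],1),'j',np.round(s['joint_positions'],2),'w',round(s['gripper_width'],2)); return s
al=np.radians(50)
LIFT=Rz(np.cos(al)*EX-np.sin(al)*EZ,EY)
E
python3 - <<'E'
from h import *
q0=[0.99335,0.11512,0,0];R0=Ro.from_quat(q0)
w=[]
az0,az1=-76.8,31
for i in range(1,7):
    f=i/6;az=np.radians(az0+(az1-az0)*f);r=650+(560-650)*f
    w.append(([r*np.cos(az),r*np.sin(az),231+min(1,f*2)*90],Ro.from_rotvec([0,0,np.radians(92.6)*f])*R0))
w.append((W(-170,-35,250),LIFT))
w.append((W(-146.6,-35,149),LIFT))
plan([148.7,-632.8,231.3],q0,w)
E
```

```text
5 [{"dp": [39, -9, -6], "turn": [0.0, 0.0, -0.054]}, {"dp": [40, -7, -6], "turn": [0.0, 0.0, -0.054]}, {"dp": [40, -5, -6], "turn": [0.0, 0.0, -0.054]}, {"dp": [40, -3, -6], "turn": [0.0, 0.0, -0.053]}, {"dp": [40, -1, -6], "turn": [0.0, 0.0, -0.054]}]
  end [ 328.6 -542.9  261.3] [0.969 0.247 0.    0.   ]
4 [{"dp": [47, -13, -7], "turn": [0.0, 0.0, -0.067]}, {"dp": [48, -10, -8], "turn": [0.0, 0.0, -0.068]}, {"dp": [49, -7, -7], "turn": [0.0, 0.0, -0.067]}, {"dp": [49, -4, -8], "turn": [0.0, 0.0, -0.068]}]
  end [ 468.9 -405.4  291.3] [0.927 0.375 0.    0.   ]
4 [{"dp": [45, -15, -7], "turn": [0.0, 0.0, -0.067]}, {"dp": [47, -12, -8], "turn": [0.0, 0.0, -0.068]}, {"dp": [47, -9, -7], "turn": [0.0, 0.0, -0.067]}, {"dp": [47, -6, -8], "turn": [0.0, 0.0, -0.067]}]
  end [ 556.8 -235.7  321.3] [0.868 0.496 0.    0.   ]
4 [{"dp": [44, -17, 0], "turn": [0.0, 0.0, -0.067]}, {"dp": [45, -14, 0], "turn": [0.0, 0.0, -0.068]}, {"dp": [45, -10, 0], "turn": [0.0, 0.0, -0.067]}, {"dp": [46, -8, 0], "turn": [0.0, 0.0, -0.067]}]
  end [587.7 -51.2 321.3] [0.794 0.608 0.    0.   ]
4 [{"dp": [42, -18
[... 309 characters left out ...]
 "turn": [0.0, 0.0, -0.068]}, {"dp": [42, -14, 0], "turn": [0.0, 0.0, -0.067]}, {"dp": [43, -12, 0], "turn": [0.0, 0.0, -0.067]}]
  end [479.7 288.8 321.3] [0.603 0.798 0.    0.   ]
5 [{"dp": [5, -3, 14], "turn": [0.0, -0.14, 0.001]}, {"dp": [6, -3, 14], "turn": [0.0, -0.139, 0.0]}, {"dp": [8, -3, 12], "turn": [0.001, -0.14, 0.001]}, {"dp": [10, -4, 11], "turn": [-0.0, -0.14, 0.0]}, {"dp": [12, -3, 10], "turn": [-0.0, -0.139, 0.001]}]
  end [458.  306.5 249.9] [ 0.568  0.749 -0.207  0.272]
3 [{"dp": [16, 0, 31], "turn": [-0.0, -0.0, -0.0]}, {"dp": [15, 0, 31], "turn": [-0.0, -0.0, -0.0]}, {"dp": [16, 0, 30], "turn": [-0.0, -0.0, -0.0]}]
  end [464.3 284.2 149.2] [ 0.568  0.749 -0.207  0.272]
```

```bash
python3 -m inch '[{"dp":[40,-9,-6],"turn":[0,0,-0.054],"hand":1},{"dp":[40,-7,-6],"turn":[0,0,-0.054],"hand":1},{"dp":[40,-5,-6],"turn":[0,0,-0.054],"hand":1},{"dp":[40,-3,-6],"turn":[0,0,-0.054],"hand":1},{"dp":[40,-1,-6],"turn":[0,0,-0.054],"hand":1},{"dp":[47,-13,-8],"turn":[0,0,-0.067],"hand":1},{"dp":[48,-10,-8],"turn":[0,0,-0.067],"hand":1},{"dp":[49,-7,-8],"turn":[0,0,-0.067],"hand":1},{"dp":[49,-4,-8],"turn":[0,0,-0.067],"hand":1}]'; python3 -c "
from h import *; st()"
```

```text
t: 5.42
eef_pos: [470.7, -403.8, 293.7]
tcp_rot: [0.927, 0.376, 0.0, 0.0]
contact_force: [0.2, -0.5, 0.1]
gripper_width: -0.008
t 5.42 tcp [ 470.7 -403.8  293.7] loc [ 517.2 -214.7  293.7] q [0.927 0.376 0.    0.   ] F [ 0.2 -0.5  0.1] j [-0.89  0.13  1.57  0.    1.44 -0.09] w -0.01
```

```bash
python3 -m inch '[{"dp":[45,-15,-8],"turn":[0,0,-0.067],"hand":1},{"dp":[47,-12,-8],"turn":[0,0,-0.067],"hand":1},{"dp":[47,-9,-8],"turn":[0,0,-0.067],"hand":1},{"dp":[47,-6,-8],"turn":[0,0,-0.067],"hand":1},{"dp":[44,-17,0],"turn":[0,0,-0.067],"hand":1},{"dp":[45,-14,0],"turn":[0,0,-0.067],"hand":1},{"dp":[45,-10,0],"turn":[0,0,-0.067],"hand":1},{"dp":[46,-8,0],"turn":[0,0,-0.067],"hand":1}]'; python3 -c "
from h import *; st()"
```

```text
t: 6.42
eef_pos: [589.3, -49.5, 325.4]
tcp_rot: [0.794, 0.608, 0.0, 0.0]
contact_force: [-0.2, -0.4, -1.5]
gripper_width: -0.001
t 6.42 tcp [589.3 -49.5 325.4] loc [208.   -5.  325.4] q [0.794 0.608 0.    0.   ] F [-0.2 -0.4 -1.5] j [-0.28  0.05  1.61  0.    1.49 -0.01] w -0.0
```

```bash
python3 -m inch '[{"dp":[42,-18,0],"turn":[0,0,-0.067],"hand":1},{"dp":[43,-16,0],"turn":[0,0,-0.067],"hand":1},{"dp":[44,-13,0],"turn":[0,0,-0.067],"hand":1},{"dp":[45,-9,0],"turn":[0,0,-0.067],"hand":1},{"dp":[40,-20,0],"turn":[0,0,-0.067],"hand":1},{"dp":[41,-17,0],"turn":[0,0,-0.067],"hand":1},{"dp":[42,-14,0],"turn":[0,0,-0.067],"hand":1},{"dp":[43,-12,0],"turn":[0,0,-0.067],"hand":1}]'; python3 -c "
from h import *; s=st()
plan(s['eef_pos'],s['tcp_rot'],[(W(-170,-35,250),LIFT),(W(-146.6,-35,149),LIFT)])"
```

```text
t: 7.42
eef_pos: [481.9, 290.7, 325.4]
tcp_rot: [0.605, 0.796, 0.0, 0.0]
contact_force: [0.5, -0.3, -0.9]
gripper_width: -0.003
t 7.42 tcp [481.9 290.7 325.4] loc [-148.5  -16.6  325.4] q [0.605 0.796 0.    0.   ] F [ 0.5 -0.3 -0.9] j [ 0.34 -0.02  1.68  0.    1.49  0.07] w -0.0
5 [{"dp": [4, -4, 15], "turn": [-0.0, -0.14, -0.0]}, {"dp": [7, -3, 14], "turn": [-0.0, -0.139, -0.0]}, {"dp": [8, -4, 14], "turn": [-0.0, -0.14, -0.001]}, {"dp": [10, -4, 12], "turn": [-0.0, -0.14, 0.0]}, {"dp": [12, -3, 10], "turn": [-0.0, -0.139, -0.0]}]
  end [458.7 307.  250. ] [ 0.568  0.749 -0.207  0.272]
3 [{"dp": [16, 0, 31], "turn": [-0.0, -0.0, -0.0]}, {"dp": [15, 0, 31], "turn": [-0.0, -0.0, -0.0]}, {"dp": [16, 0, 31], "turn": [-0.0, -0.0, -0.0]}]
  end [465.1 284.1 148.6] [ 0.568  0.749 -0.207  0.272]
```

```bash
python3 -m inch '[{"dp":[4,-4,15],"turn":[0,-0.14,0],"hand":1},{"dp":[7,-3,14],"turn":[0,-0.14,0],"hand":1},{"dp":[8,-4,14],"turn":[0,-0.14,0],"hand":1},{"dp":[10,-4,12],"turn":[0,-0.14,0],"hand":1},{"dp":[12,-3,10],"turn":[0,-0.14,0],"hand":1},{"dp":[16,0,31],"turn":[0,0,0],"hand":1},{"dp":[15,0,31],"turn":[0,0,0],"hand":1},{"dp":[16,0,31],"turn":[0,0,0],"hand":1}]'; python3 -c "
from h import *; s=st()
import cv2
for c in('side','top'):
    d=manip.camera(c); cv2.imwrite(f'pics/{c}1.png',d['img'][:,:,::-1])
plan(s['eef_pos'],s['tcp_rot'],[(W(-69.4,-35,57),LIFT,30)])"
```

```text
t: 8.43
eef_pos: [466.0, 282.7, 147.5]
tcp_rot: [0.569, 0.748, -0.207, 0.273]
contact_force: [0.7, 0.4, 0.4]
gripper_width: -0.003
t 8.43 tcp [466.  282.7 147.5] loc [-145.1  -34.1  147.5] q [ 0.569  0.748 -0.207  0.273] F [0.7 0.4 0.4] j [ 0.62  0.32  1.75 -0.66  1.4   0.58] w -0.0
4 [{"dp": [0, 0, 30], "turn": [-0.0, 0.0, -0.001]}, {"dp": [0, 0, 29], "turn": [-0.001, 0.001, -0.0]}, {"dp": [0, -1, 30], "turn": [-0.0, 0.0, -0.001]}, {"dp": [0, 0, 29], "turn": [-0.0, 0.0, -0.0]}]
  end [485.4 209.3  57.2] [ 0.568  0.749 -0.207  0.273]
```

View pics/side1.png

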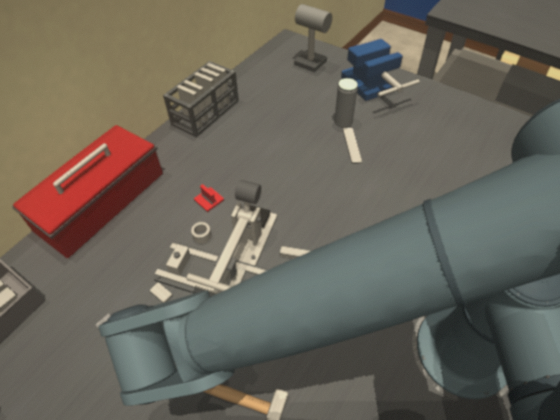

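View pics/top1.png

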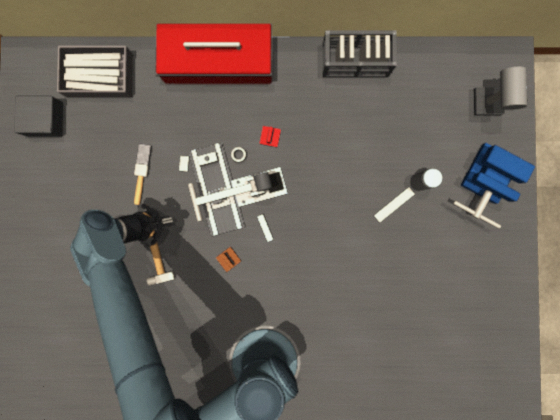

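```bash
cat >> h.py <<'E'
def proj(d,X):
    c=d['R']@np.array(X)+d['t'];x,y=c[0]/c[2],c[1]/c[2];k=1+d['k1']*(x*x+y*y)
    return np.array([d['fx']*x*k+d['cx'],d['fy']*y*k+d['cy']]).round(1)
E
python3 - <<'E'
from h import *
import cv2
d=manip.camera('top')
im=d['img'][:,:,::-1].copy()
im=cv2.resize(im[130:270,100:310],None,fx=3.8,fy=3.8,interpolation=cv2.INTER_CUBIC)
for X,c in((W(-65,-60,108),(0,0,255)),(W(-65,60,108),(0,0,255)),(W(-145.1,-34.1,147.5),(0,255,0)),(W(-69,-35,57),(255,0,0)),(W(130,0,100),(0,0,255)),(W(0,115,52),(255,0,255)),(W(57,175,12),(0,255,255)),(W(-57,-115,12),(0,255,255)),(W(57,-115,12),(0,255,255)),(W(-57,175,12),(0,255,255))):
    u=(proj(d,X)-[100,130]+.5)*3.8; cv2.circle(im,(int(u[0]),int(u[1])),5,c,2)
cv2.imwrite('pics/top2.png',im)
E
```

```text
(no output)
```

View pics/top2.png

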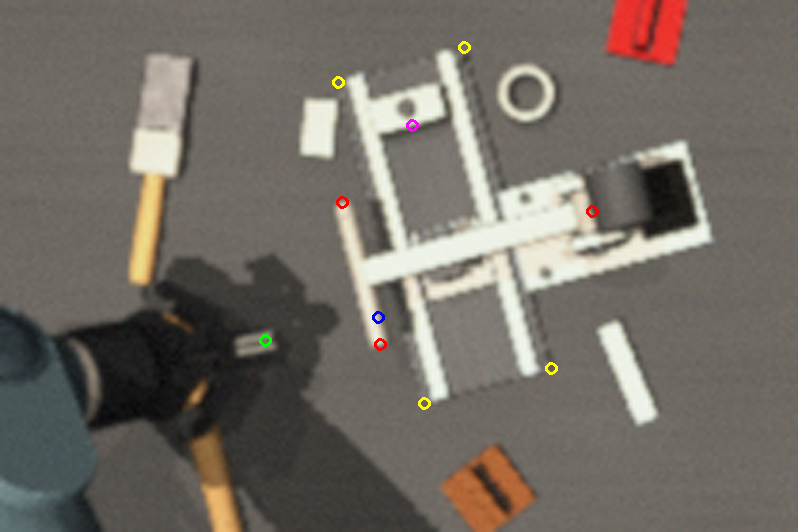

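The fitted frame matches the picture: the projected bar ends (342,202) and (380,344) lie on the bar, and the stop edge lies at (412,125). The shut fingers at (262,342) point under the near part of the bar. I slide them in now.

```bash
python3 -m inch '[{"dp":[0,0,30],"turn":[0,0,0],"hand":1},{"dp":[0,0,30],"turn":[0,0,0],"hand":1},{"dp":[0,0,30],"turn":[0,0,0],"hand":1},{"dp":[0,0,28],"turn":[0,0,0],"hand":1},{"dp":[0,0,0],"turn":[0,0,0],"hand":1}]'
python3 - <<'E'
from h import *; s=st()
p=loc(s['eef_pos']);w=[]
# first rise ~12mm along normal to contact, arc
th=np.linspace(0,1.3,14)
d0=np.array([0,0,14.])
for t in th[0:]:
    w.append((W(*(p+d0*1+np.array([195*(1-np.cos(t)),0,195*np.sin(t)]))),LIFT))
plan(s['eef_pos'],s['tcp_rot'],w)
E
```

```text
t: 9.2
eef_pos: [486.4, 209.0, 58.7]
tcp_rot: [0.569, 0.747, -0.208, 0.273]
contact_force: [-0.6, -0.4, 0.3]
gripper_width: 0.001
t 9.2 tcp [486.4 209.   58.7] loc [-68.6 -34.4  58.7] q [ 0.569  0.747 -0.208  0.273] F [-0.6 -0.4  0.3] j [ 0.49  0.4   1.85 -0.74  1.2   0.62] w 0.0
1 [{"dp": [-9, 0, -11], "turn": [-0.003, 0.002, -0.003]}]
  end [486.3 209.2  72.9] [ 0.568  0.749 -0.207  0.273]
1 [{"dp": [-13, 0, -14], "turn": [-0.0, 0.0, -0.0]}]
  end [486.6 208.3  92. ] [ 0.568  0.749 -0.207  0.273]
1 [{"dp": [-15, 0, -13], "turn": [-0.0, 0.0, -0.0]}]
  end [487.4 205.3 111.6] [ 0.568  0.749 -0.207  0.273]
1 [{"dp": [-16, 0, -11], "turn": [-0.0, 0.0, -0.0]}]
  end [488.8 200.3 130.3] [ 0.568  0.749 -0.207  0.273]
1 [{"dp": [-17, 0, -10], "turn": [-0.0, 0.0, -0.0]}]
  end [490.6 193.9 148.9] [ 0.568  0.749 -0.207  0.273]
1 [{"dp": [-17, 0, -8], "turn": [-0.0, 0.0, -0.0]}]
  end [492.7 186.3 165.9] [ 0.568  0.749 -0.207  0.273]
1 [{"dp": [-19, 0, -6], "turn": [-0.0, 0.0, -0.0]}]
  end [495.6 176.  182.8] [ 0.568  0.749 -0.207  0.273]
1 [{"dp": [-19, 0, -4], "turn": [-0.0, 0.0, -0.0]}]
  end [498.9 164.5 198. ] [ 0.568  0.749 -0.207  0.273]
1 [{"dp": [-19, 0, -3], "turn": [-0.0, 0.0, -0.0]}]
  end [502.3 152.3 212.5] [ 0.568  0.749 -0.207  0.273]
1 [{"dp": [-20, 0, 0], "turn": [-0.0, 0.0, -0.0]}]
  end [506.4 137.6 225.4] [ 0.568  0.749 -0.207  0.273]
1 [{"dp": [-19, 0, 1], "turn": [-0.0, 0.0, -0.0]}]
  end [510.5 123.  236.9] [ 0.568  0.749 -0.207  0.273]
1 [{"dp": [-19, 0, 4], "turn": [-0.0, 0.0, -0.0]}]
  end [515.1 106.5 246. ] [ 0.568  0.749 -0.207  0.273]
1 [{"dp": [-19, 0, 5], "turn": [-0.0, 0.0, -0.0]}]
  end [519.9  89.4 254.4] [ 0.568  0.749 -0.207  0.273]
1 [{"dp": [-18, 0, 7], "turn": [-0.0, 0.0, -0.0]}]
  end [524.8  71.7 260.6] [ 0.568  0.749 -0.207  0.273]
```

```bash
python3 -m inch '[{"dp":[-5,0,-6],"turn":[0,0,0],"hand":1},{"dp":[-5,0,-6],"turn":[0,0,0],"hand":1},{"dp":[-6,0,-7],"turn":[0,0,0],"hand":1},{"dp":[-10,0,-10],"turn":[0,0,0],"hand":1}]'; python3 -c "
from h import *; s=st()"
```

```text
t: 9.7
eef_pos: [487.0, 210.1, 98.1]
tcp_rot: [0.569, 0.748, -0.205, 0.273]
contact_force: [0.7, 7.8, -2.1]
gripper_width: -0.003
t 9.7 tcp [487.  210.1  98.1] loc [-69.5 -33.5  98.1] q [ 0.569  0.748 -0.205  0.273] F [ 0.7  7.8 -2.1] j [ 0.5   0.32  1.85 -0.72  1.24  0.56] w -0.0
```

```bash
python3 -m inch '[{"dp":[-15,0,-13],"turn":[0,0,0],"hand":1},{"dp":[-16,0,-11],"turn":[0,0,0],"hand":1},{"dp":[-17,0,-10],"turn":[0,0,0],"hand":1},{"dp":[-17,0,-8],"turn":[0,0,0],"hand":1}]'; python3 -c "
from h import *; s=st()
import cv2
for c in('side','top'):
    d=manip.camera(c); cv2.imwrite(f'pics/{c}3.png',d['img'][:,:,::-1])
"
```

```text
t: 10.2
eef_pos: [492.7, 187.4, 172.9]
tcp_rot: [0.569, 0.748, -0.206, 0.273]
contact_force: [0.3, 4.0, -0.6]
gripper_width: -0.002
t 10.2 tcp [492.7 187.4 172.9] loc [-46.1 -34.1 172.9] q [ 0.569  0.748 -0.206  0.273] F [ 0.3  4.  -0.6] j [ 0.45  0.19  1.86 -0.71  1.32  0.45] w -0.0
```

View pics/top3.png

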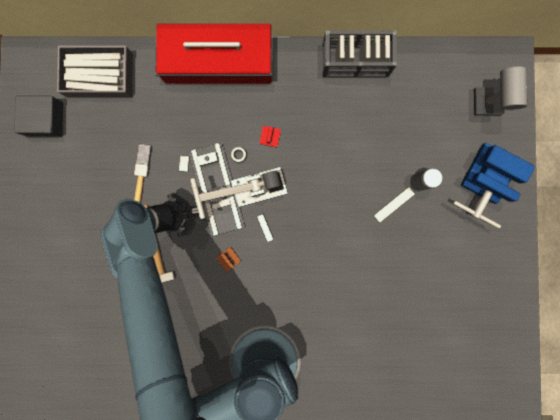

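View pics/side3.png

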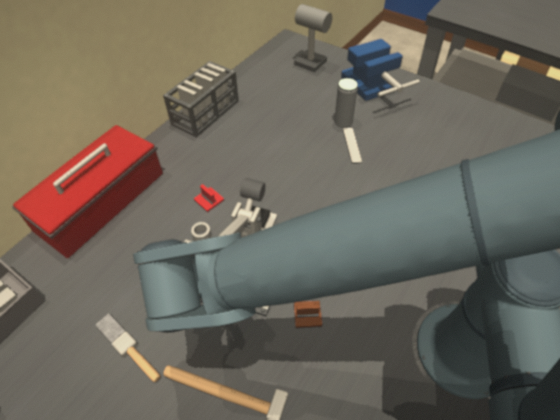

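The bar is rising: its middle is at (198,197) in the top view, and the counterweight has swung back to (270,180). I continue along the arc.

```bash
python3 -m inch '[{"dp":[-19,0,-6],"turn":[0,0,0],"hand":1},{"dp":[-19,0,-4],"turn":[0,0,0],"hand":1},{"dp":[-19,0,-3],"turn":[0,0,0],"hand":1},{"dp":[-20,0,0],"turn":[0,0,0],"hand":1},{"dp":[-19,0,1],"turn":[0,0,0],"hand":1}]'; python3 -c "
from h import *; s=st()"
```

```text
t: 10.92
eef_pos: [510.5, 121.8, 243.2]
tcp_rot: [0.569, 0.747, -0.208, 0.273]
contact_force: [0.9, 0.0, -0.2]
gripper_width: 0.001
t 10.93 tcp [510.5 121.8 243.2] loc [ 21.8 -34.7 243.2] q [ 0.569  0.747 -0.208  0.273] F [ 0.9  0.  -0.2] j [ 0.33  0.05  1.87 -0.72  1.35  0.27] w 0.0
```

```bash
python3 -m inch '[{"dp":[-19,0,4],"turn":[0,0,0],"hand":1},{"dp":[-19,0,5],"turn":[0,0,0],"hand":1},{"dp":[-18,0,7],"turn":[0,0,0],"hand":1}]'; python3 -c "
from h import *; s=st()
import cv2
for c in('side','top'):
    d=manip.camera(c); cv2.imwrite(f'pics/{c}4.png',d['img'][:,:,::-1])
"
```

```text
t: 11.3
eef_pos: [524.6, 70.5, 266.6]
tcp_rot: [0.569, 0.747, -0.208, 0.273]
contact_force: [0.6, 0.7, -1.0]
gripper_width: 0.002
t 11.3 tcp [524.6  70.5 266.6] loc [ 75.  -34.9 266.6] q [ 0.569  0.747 -0.208  0.273] F [ 0.6  0.7 -1. ] j [ 0.23 -0.01  1.88 -0.73  1.32  0.17] w 0.0
```

View pics/top4.png

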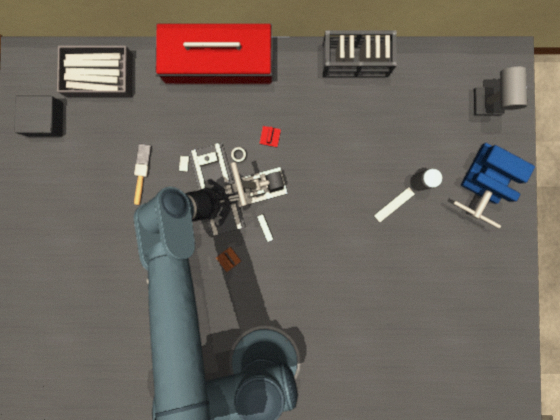

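View pics/side4.png

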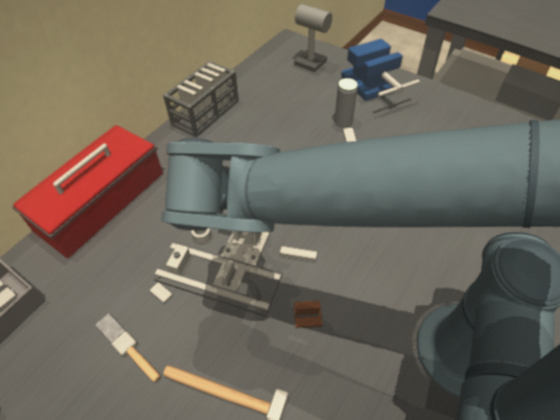

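The bar is now near upright, with its middle at about (238,188) in the top view. I back the fingers off along their own axis and let the arm swing over.

```bash
python3 -m inch '[{"dp":[0,0,0],"turn":[0,0,0],"hand":1},{"dp":[0,0,-25],"turn":[0,0,0],"hand":1},{"dp":[0,0,-35],"turn":[0,0,0],"hand":1},{"dp":[0,0,-35],"turn":[0,0,0],"hand":1},{"dp":[50,0,-30],"turn":[0,0,0],"hand":1},{"dp":[50,0,-30],"turn":[0,0,0],"hand":1}]'
python3 - <<'E'
from h import *; s=st()
import cv2
for c in('side','top'):
    d=manip.camera(c); cv2.imwrite(f'pics/{c}5.png',d['img'][:,:,::-1])
    for q in('lift_bar','bracket_center','stop'): print(c,q,[(loc(r['point']).round(1),round(r['p'],2)) for r in manip.mark_of(c,q)[:3]])
E
```

```text
t: 12.15
eef_pos: [476.5, 243.8, 320.1]
tcp_rot: [0.569, 0.748, -0.207, 0.273]
contact_force: [0.2, 0.3, -0.2]
gripper_width: -0.004
t 12.15 tcp [476.5 243.8 320.1] loc [-104.8  -34.5  320.1] q [ 0.569  0.748 -0.207  0.273] F [ 0.2  0.3 -0.2] j [ 0.56  0.08  1.69 -0.67  1.6   0.35] w -0.0
side lift_bar [(array([163.5,  -2.3, 295.2]), 0.91)]
side bracket_center [(array([ -28.4, -204.4,   19.5]), 0.67), (array([216.9, 151.5,  27.4]), 0.64)]
side stop []
top lift_bar [(array([163.1,  -1.3, 291.8]), 0.93)]
top bracket_center [(array([218.4, 152.2,  21.6]), 0.86), (array([ 1.2, -2. , 36. ]), 0.62), (array([ -28.8, -207.2,   17.9]), 0.52)]
top stop [(array([ -1.7, 132.6,  12.1]), 0.47)]
```

View pics/top5.png

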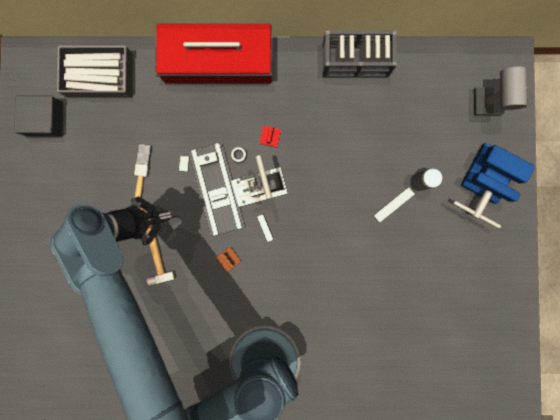

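View pics/side5.png

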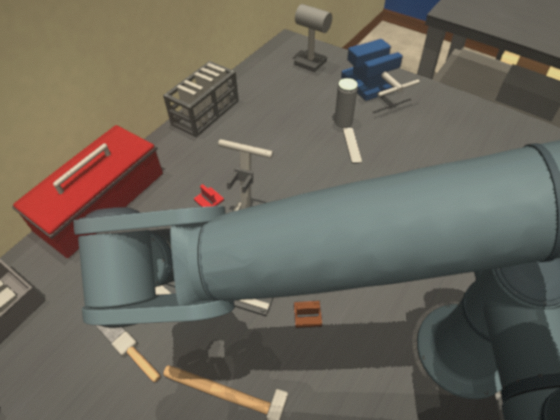

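The arm now rests on its back stop: both cameras put the bar at fixture x 163, z 293, which is about 1.75 rad. The top view shows the bracket still at (218,195), local y about -2. Next I go above the channel behind the lug, with the fingertips leading by 15 degrees.

```bash
cat >> h.py <<'E'
b=np.radians(15)
PUSH=Rz(np.sin(b)*EY-np.cos(b)*EZ,EY)
E
python3 - <<'E'
from h import *
s=st()
plan(s['eef_pos'],s['tcp_rot'],[(W(0,-60,230),PUSH),(W(0,-50,120),PUSH),(W(0,-46,36),PUSH,30)])
E
```

```text
t 12.55 tcp [477.5 241.  320.3] loc [-101.9  -34.3  320.3] q [ 0.569  0.747 -0.208  0.273] F [0.1 0.1 1. ] j [ 0.55  0.08  1.69 -0.67  1.6   0.34] w 0.0
5 [{"dp": [-4, -5, 27], "turn": [-0.05, 0.139, 0.017]}, {"dp": [-8, -6, 26], "turn": [-0.051, 0.14, 0.018]}, {"dp": [-11, -8, 24], "turn": [-0.05, 0.139, 0.017]}, {"dp": [-15, -8, 22], "turn": [-0.051, 0.139, 0.018]}, {"dp": [-17, -9, 19], "turn": [-0.05, 0.14, 0.017]}]
  end [480.1 136.5 230.2] [0.599 0.79  0.104 0.079]
3 [{"dp": [0, -6, 36], "turn": [-0.0, -0.0, 0.0]}, {"dp": [0, -7, 37], "turn": [-0.0, -0.0, 0.0]}, {"dp": [-1, -6, 36], "turn": [-0.0, -0.0, 0.0]}]
  end [489.8 138.3 120. ] [0.599 0.79  0.104 0.079]
3 [{"dp": [0, -6, 27], "turn": [-0.0, -0.0, 0.0]}, {"dp": [0, -6, 28], "turn": [-0.0, -0.0, 0.0]}, {"dp": [0, -6, 27], "turn": [-0.0, -0.0, 0.0]}]
  end [493.5 139.3  36.1] [0.599 0.79  0.104 0.079]
```

```bash
python3 -m inch '[{"dp":[-4,-5,27],"turn":[-0.05,0.14,0.017],"hand":1},{"dp":[-8,-6,26],"turn":[-0.05,0.14,0.017],"hand":1},{"dp":[-11,-8,24],"turn":[-0.05,0.14,0.017],"hand":1},{"dp":[-15,-8,22],"turn":[-0.05,0.14,0.017],"hand":1},{"dp":[-17,-9,19],"turn":[-0.05,0.14,0.017],"hand":1},{"dp":[0,-6,36],"turn":[0,0,0],"hand":1},{"dp":[0,-7,37],"turn":[0,0,0],"hand":1},{"dp":[0,0,0],"turn":[0,0,0],"hand":1}]'
python3 - <<'E'
from h import *; s=st()
import cv2
for c in('side','top'):
    d=manip.camera(c); cv2.imwrite(f'pics/{c}6.png',cv2.resize(d['img'][100:310,100:380,::-1],None,fx=2.5,fy=2.5,interpolation=cv2.INTER_CUBIC))
plan(s['eef_pos'],s['tcp_rot'],[(W(0,-46,34),PUSH,30)])
E
```

```text
t: 13.55
eef_pos: [483.7, 138.2, 153.3]
tcp_rot: [0.599, 0.791, 0.102, 0.074]
contact_force: [0.6, 0.2, 0.2]
gripper_width: -0.002
t 13.55 tcp [483.7 138.2 153.3] loc [ -1.2 -56.1 153.3] q [0.599 0.791 0.102 0.074] F [0.6 0.2 0.2] j [ 0.02 -0.17  2.15  0.09  0.92 -0.3 ] w -0.0
4 [{"dp": [0, -5, 29], "turn": [-0.002, -0.001, -0.0]}, {"dp": [-1, -5, 30], "turn": [-0.003, -0.001, -0.0]}, {"dp": [0, -5, 29], "turn": [-0.002, -0.002, -0.0]}, {"dp": [-1, -5, 30], "turn": [-0.002, -0.001, -0.0]}]
  end [494.2 139.5  34. ] [0.599 0.79  0.104 0.079]
```

View pics/side6.png

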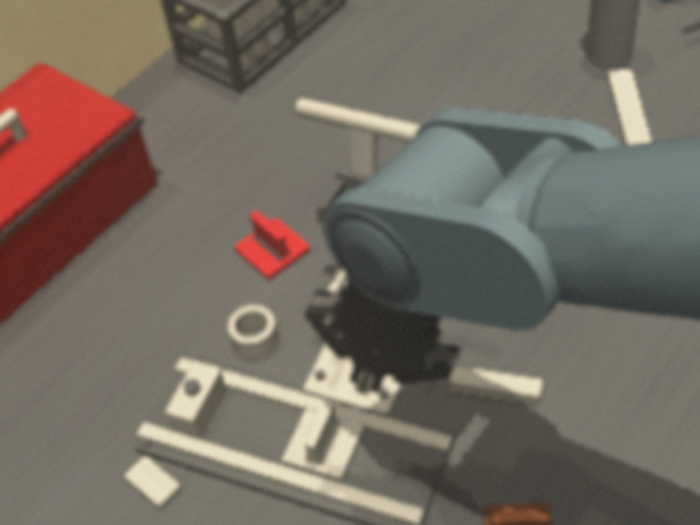

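View pics/top6.png

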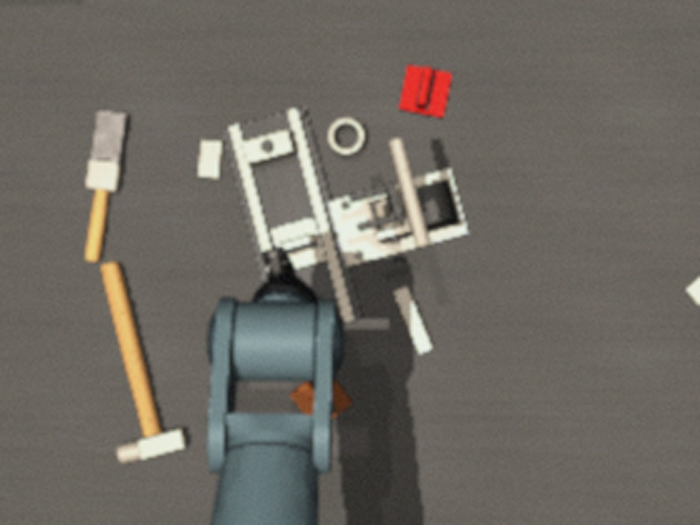

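The side view shows the bracket flat in the channel with its lug at (318,430) and the raised bar at (360,115). The fingers are behind and above the lug. I lower them.

```bash
python3 -m inch '[{"dp":[0,-5,30],"turn":[0,0,0],"hand":1},{"dp":[-1,-5,30],"turn":[0,0,0],"hand":1},{"dp":[0,-5,29],"turn":[0,0,0],"hand":1},{"dp":[-1,-5,28],"turn":[0,0,0],"hand":1},{"dp":[0,0,0],"turn":[0,0,0],"hand":1}]'
python3 - <<'E'
from h import *; s=st()
import cv2
d=manip.camera('side'); cv2.imwrite('pics/side7.png',cv2.resize(d['img'][200:340,100:330,::-1],None,fx=3.4,fy=3.4,interpolation=cv2.INTER_CUBIC))
E
```

```text
t: 14.28
eef_pos: [496.4, 140.7, 37.9]
tcp_rot: [0.598, 0.791, 0.103, 0.076]
contact_force: [0.1, 1.0, 0.0]
gripper_width: 0.001
t 14.28 tcp [496.4 140.7  37.9] loc [ -0.2 -43.2  37.9] q [0.598 0.791 0.103 0.076] F [0.1 1.  0. ] j [ 0.02  0.08  2.16  0.11  0.65 -0.33] w 0.0
```

View pics/side7.png

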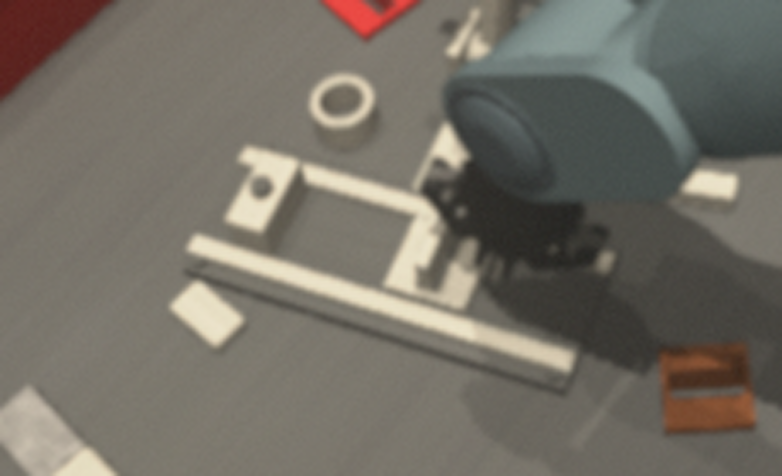

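```bash
python3 -m inch '[{"dp":[0,-1,4],"turn":[0,0,0],"hand":1},{"dp":[0,10,3],"turn":[0,0,0],"hand":1},{"dp":[0,6,2],"turn":[0,0,0],"hand":1},{"dp":[0,6,2],"turn":[0,0,0],"hand":1},{"dp":[0,6,1],"turn":[0,0,0],"hand":1},{"dp":[0,6,2],"turn":[0,0,0],"hand":1},{"dp":[0,6,1],"turn":[0,0,0],"hand":1}]'
python3 - <<'E'
from h import *; s=st()
import cv2
d=manip.camera('side'); cv2.imwrite('pics/side8.png',cv2.resize(d['img'][200:340,100:330,::-1],None,fx=3.4,fy=3.4,interpolation=cv2.INTER_CUBIC))
E
```

```text
t: 15.2
eef_pos: [536.3, 152.1, 32.9]
tcp_rot: [0.598, 0.791, 0.104, 0.076]
contact_force: [-0.7, -0.5, -1.0]
gripper_width: 0.0
t 15.2 tcp [536.3 152.1  32.9] loc [-0.4 -1.7 32.9] q [0.598 0.791 0.104 0.076] F [-0.7 -0.5 -1. ] j [ 0.04  0.18  2.06  0.1   0.65 -0.31] w 0.0
```

View pics/side8.png

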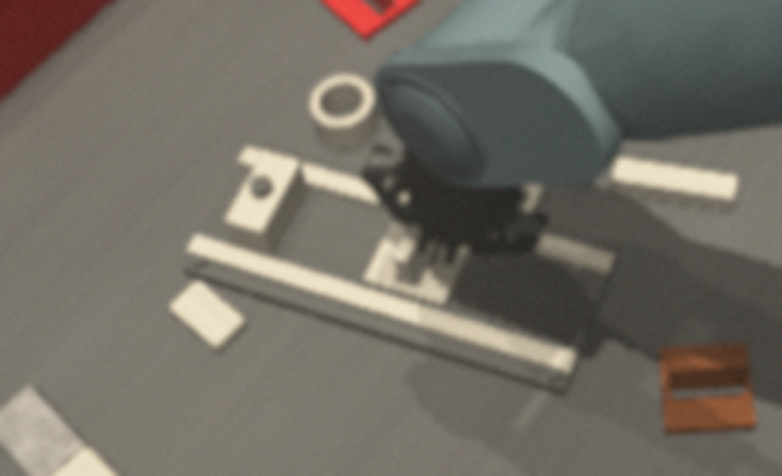

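The bracket is sliding, staying flat, and its lug is now at (405,265). I keep pushing.

```bash
python3 -m inch '[{"dp":[0,8,2],"turn":[0,0,0],"hand":1},{"dp":[0,8,2],"turn":[0,0,0],"hand":1},{"dp":[0,8,2],"turn":[0,0,0],"hand":1},{"dp":[0,8,2],"turn":[0,0,0],"hand":1},{"dp":[0,8,2],"turn":[0,0,0],"hand":1},{"dp":[0,6,2],"turn":[0,0,0],"hand":1}]'
python3 - <<'E'
from h import *; s=st()
import cv2
for c in('side','top'):
    d=manip.camera(c); cv2.imwrite(f'pics/{c}9.png',cv2.resize(d['img'][120:290,100:330,::-1],None,fx=3.4,fy=3.4,interpolation=cv2.INTER_CUBIC))
    print([(loc(r['point']).round(1),round(r['p'],2)) for r in manip.mark_of(c,'bracket_center')[:3]])
E
```

```text
t: 16.0
eef_pos: [582.7, 165.1, 33.7]
tcp_rot: [0.598, 0.791, 0.104, 0.077]
contact_force: [-2.1, -1.1, 1.4]
gripper_width: 0.001
t 16.0 tcp [582.7 165.1  33.7] loc [-0.4 46.6 33.7] q [0.598 0.791 0.104 0.077] F [-2.1 -1.1  1.4] j [ 0.06  0.28  1.94  0.09  0.67 -0.28] w 0.0
[(array([ -26.5, -203.6,   21.2]), 0.56), (array([217.7, 152.2,  25.6]), 0.56)]
[(array([ -26.6, -202.7,   21.4]), 0.64), (array([219.1, 149.1,  19.2]), 0.57), (array([ 4.1, 62.7, 34.4]), 0.5)]
```

View pics/side9.png

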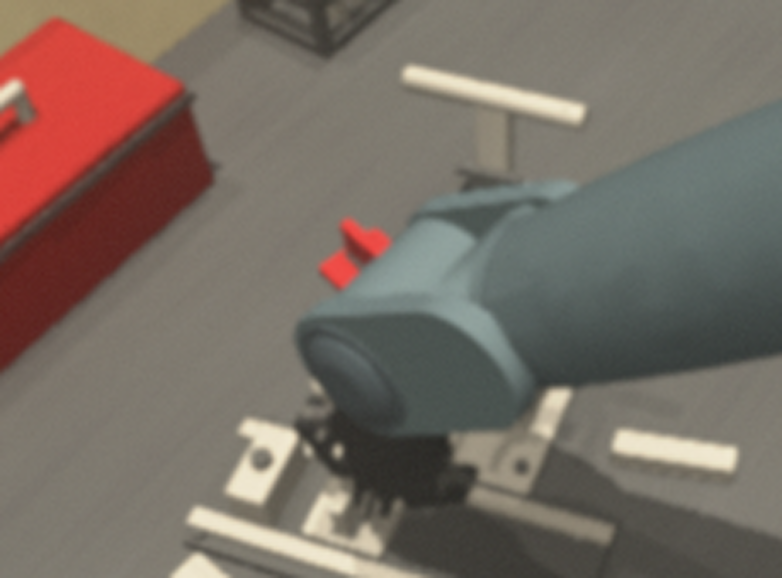

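The gap to the stop is about 20 mm: the network puts the bracket at y 63, and the target is about 85. I continue in small steps and watch the force.

```bash
python3 -m inch '[{"dp":[0,5,1],"turn":[0,0,0],"hand":1},{"dp":[0,5,2],"turn":[0,0,0],"hand":1},{"dp":[0,3,1],"turn":[0,0,0],"hand":1},{"dp":[0,2,0],"turn":[0,0,0],"hand":1}]'; python3 -c "
from h import *; st()"
```

```text
t: 16.7
eef_pos: [597.0, 169.3, 33.2]
tcp_rot: [0.598, 0.791, 0.104, 0.076]
contact_force: [-1.6, 0.4, -1.1]
gripper_width: -0.003
t 16.7 tcp [597.  169.3  33.2] loc [-0.5 61.4 33.2] q [0.598 0.791 0.104 0.076] F [-1.6  0.4 -1.1] j [ 0.07  0.31  1.9   0.09  0.68 -0.27] w -0.0
```

```bash
python3 -m inch '[{"dp":[0,2,1],"turn":[0,0,0],"hand":1},{"dp":[0,2,0],"turn":[0,0,0],"hand":1}]'; python3 -c "
from h import *; st()"
```

```text
t: 16.95
eef_pos: [600.9, 170.3, 33.3]
tcp_rot: [0.598, 0.791, 0.104, 0.076]
contact_force: [-0.2, -0.2, -2.0]
gripper_width: 0.001
t 16.95 tcp [600.9 170.3  33.3] loc [-0.5 65.5 33.3] q [0.598 0.791 0.104 0.076] F [-0.2 -0.2 -2. ] j [ 0.07  0.32  1.89  0.09  0.68 -0.26] w 0.0
```

```bash
for i in 1 2 3; do python3 -m inch '[{"dp":[0,1,0],"turn":[0,0,0],"hand":1},{"dp":[0,1,0],"turn":[0,0,0],"hand":1}]' | egrep 'eef|contact'; done
python3 - <<'E'
from h import *; s=st()
import cv2
for c in('side','top'):
    d=manip.camera(c); cv2.imwrite(f'pics/{c}10.png',cv2.resize(d['img'][130:290,110:300,::-1],None,fx=3.7,fy=3.7,interpolation=cv2.INTER_CUBIC))
E
```

```text
eef_pos: [602.7, 170.9, 33.9]
contact_force: [-0.7, -1.0, -0.9]
eef_pos: [604.7, 171.4, 34.5]
contact_force: [-1.1, 0.1, -1.7]
eef_pos: [605.1, 171.6, 34.5]
contact_force: [-10.3, -3.8, 6.3]
t 17.7 tcp [605.1 171.6  34.5] loc [-0.6 69.8 34.5] q [0.598 0.791 0.102 0.075] F [-10.3  -3.8   6.3] j [ 0.07  0.33  1.88  0.08  0.69 -0.26] w -0.0
```

View pics/side10.png

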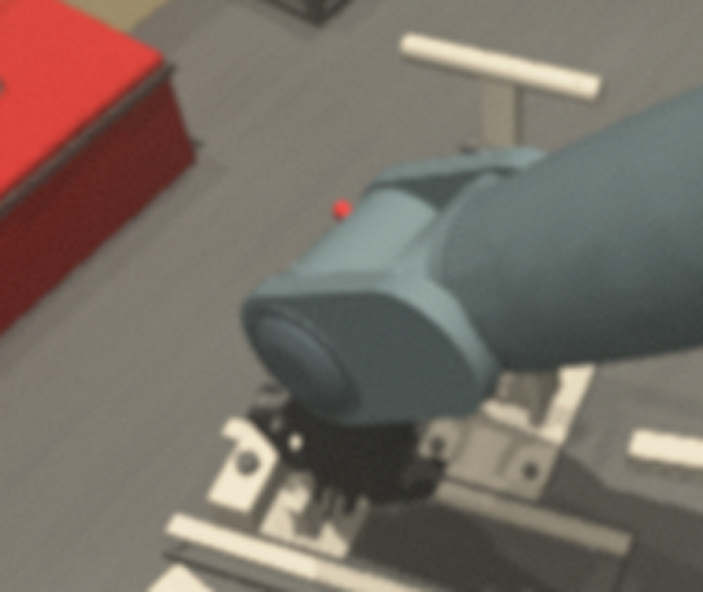

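View pics/top10.png

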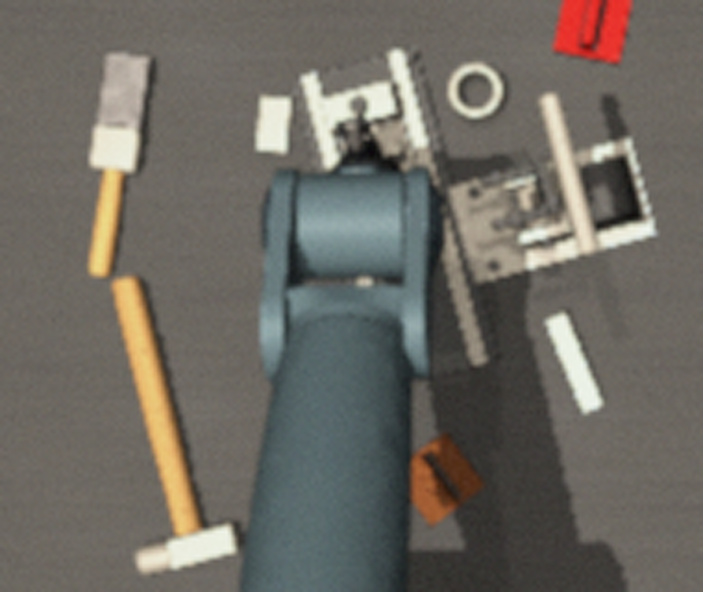

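The force jumped from 1 N to 11 N, and both views show the bracket meeting the stop, at about (275,490) in the side picture. I press 1 mm more, back off, rise clear and check.

```bash
python3 -m inch '[{"dp":[0,1,0],"turn":[0,0,0],"hand":1},{"dp":[0,0,0],"turn":[0,0,0],"hand":1},{"dp":[0,0,0],"turn":[0,0,0],"hand":1}]'; python3 -m inch '[{"dp":[0,-6,-2],"turn":[0,0,0],"hand":1},{"dp":[0,-9,-2],"turn":[0,0,0],"hand":1},{"dp":[0,0,-35],"turn":[0,0,0],"hand":1},{"dp":[0,0,-50],"turn":[0,0,0],"hand":1},{"dp":[0,-10,-50],"turn":[0,0,0],"hand":1},{"dp":[0,-40,-40],"turn":[0,0,0],"hand":1},{"dp":[0,-40,-40],"turn":[0,0,0],"hand":1},{"dp":[-40,-30,0],"turn":[0,0,0],"hand":1},{"dp":[-50,0,0],"turn":[0,0,0],"hand":1},{"dp":[-50,0,0],"turn":[0,0,0],"hand":1}]';  python3 - <<'E'
from h import *; s=st()
import cv2
for c in('side','top'):
    d=manip.camera(c); cv2.imwrite(f'pics/{c}11.png',cv2.resize(d['img'][130:290,110:300,::-1],None,fx=4,fy=3.7,interpolation=cv2.INTER_CUBIC))
    for q in('bracket_center','stop','lift_bar'):print(c,q,[(loc(r['point']).round(1),round(r['p'],2)) for r in manip.mark_of(c,q)[:3]])
E
```

```text
t: 18.18
eef_pos: [605.2, 171.7, 34.6]
tcp_rot: [0.598, 0.791, 0.102, 0.074]
contact_force: [-13.0, -5.5, 9.1]
gripper_width: -0.003
t: 19.42
eef_pos: [466.4, -15.3, 212.7]
tcp_rot: [0.598, 0.791, 0.104, 0.078]
contact_force: [1.0, 0.1, -0.2]
gripper_width: -0.001
t 19.43 tcp [466.4 -15.3 212.7] loc [ 142.  -114.1  212.7] q [0.598 0.791 0.104 0.078] F [ 1.   0.1 -0.2] j [-0.36 -0.35  2.18  0.17  1.11 -0.7 ] w -0.0
side bracket_center [(array([215.6, 153.6,  25.6]), 0.83), (array([ -27.8, -202.9,   20.3]), 0.76)]
side stop [(array([ -1.7, 129.7,  14.9]), 0.93), (array([-86.2, 144.4,  -1.2]), 0.55)]
side lift_bar [(array([162.3,  -2.8, 295.6]), 0.56)]
top bracket_center [(array([217.5, 150.6,  20.1]), 0.87), (array([ 5. , 83.5, 32.5]), 0.83), (array([ -25.7, -205. ,   20.5]), 0.55)]
top stop [(array([ -2.5, 130.6,   9.1]), 0.65), (array([162.6,  -0.5, 290.8]), 0.25)]
top lift_bar [(array([166.6,  -0.3, 291.1]), 0.72)]
```

View pics/side11.png

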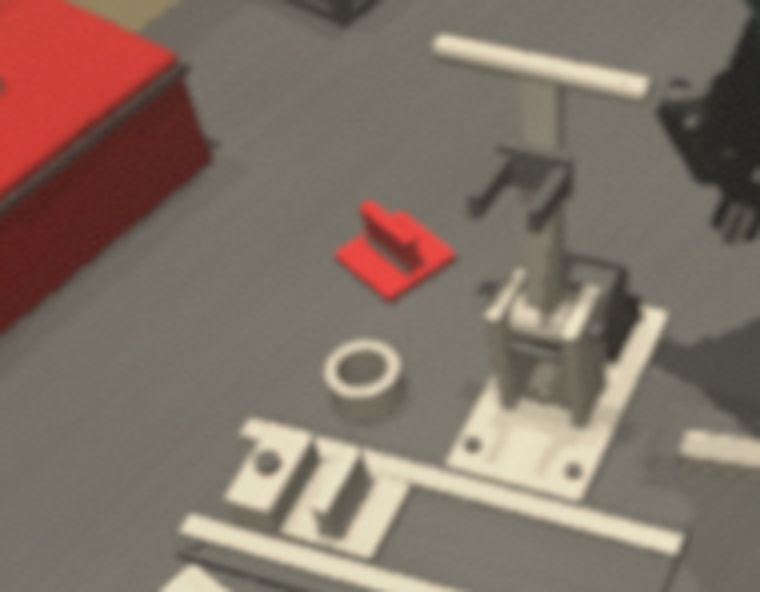

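View pics/top11.png

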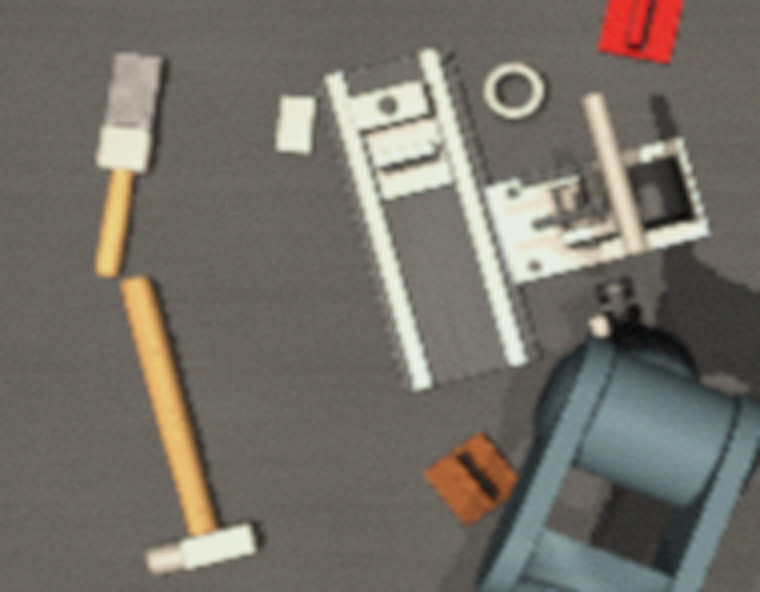

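The bar is still up and the bracket sits flat near the stop, with the lug at (345,500) in the side view. In the top view, a dark strip at (395,128) between stop and bracket could be the stop's face or a gap. I measure it after moving the hand farther from the raised arm.

```bash
python3 -m inch '[{"dp":[45,-15,0],"turn":[0,0,0],"hand":1},{"dp":[45,-15,0],"turn":[0,0,0],"hand":1},{"dp":[45,-10,-10],"turn":[0,0,0],"hand":1}]'
python3 - <<'E'
from h import *; s=st()
import cv2
for c,(r0,r1,c0,c1) in {'side':(230,290,150,230),'top':(135,195,180,260)}.items():
    d=manip.camera(c); k=9
    im=cv2.resize(d['img'][r0:r1,c0:c1,::-1],None,fx=k,fy=k,interpolation=cv2.INTER_CUBIC)
    sy=130
    def dr(p,q,col):
        a=(proj(d,W(*p))-[c0,r0]+.5)*k;b=(proj(d,W(*q))-[c0,r0]+.5)*k
        cv2.line(im,tuple(int(v) for v in a),tuple(int(v) for v in b),col,1)
    def box(x,y0,y1,z,col):
        for p,q in(((-x,y0),(x,y0)),((x,y0),(x,y1)),((x,y1),(-x,y1)),((-x,y1),(-x,y0))): dr((*p,z),(*q,z),col)
    box(31,sy-15,sy+15,52,(255,0,255)); box(30,sy-75,sy-15,22,(0,0,255)); box(25,sy-50,sy-40,58,(0,160,0))
    cv2.imwrite(f'pics/{c}12.png',im)
E
```

```text
t: 20.2
eef_pos: [388.0, 106.5, 210.9]
tcp_rot: [0.598, 0.791, 0.104, 0.076]
contact_force: [1.5, 0.9, 0.1]
gripper_width: 0.003
t 20.2 tcp [388.  106.5 210.9] loc [   3.6 -156.8  210.9] q [0.598 0.791 0.104 0.076] F [1.5 0.9 0.1] j [-0.08 -0.58  2.33  0.1   1.15 -0.38] w 0.0
```

View pics/side12.png

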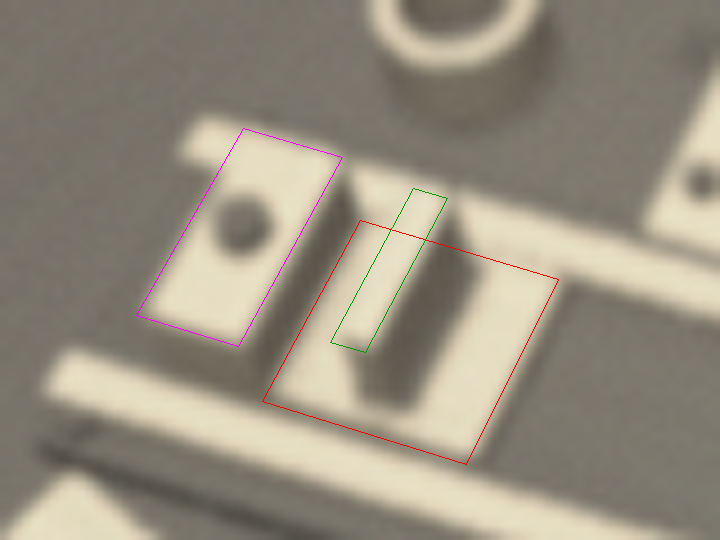

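View pics/top12.png

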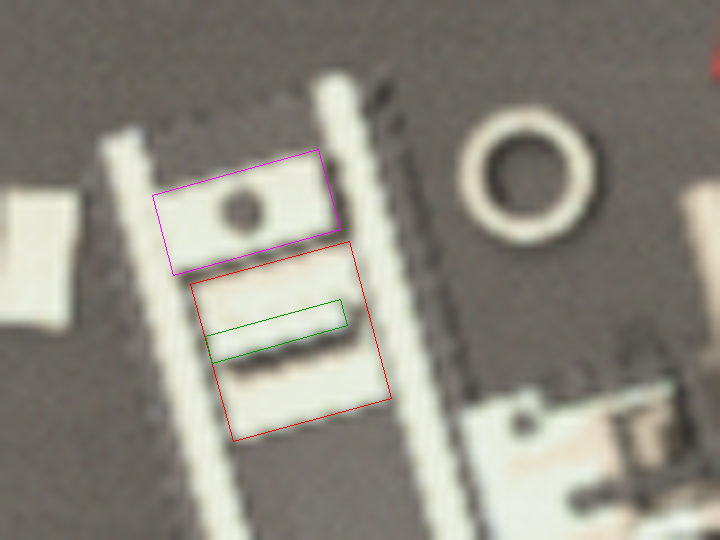

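The outlines for zero gap (bracket edge touching the stop, stop at y 130) match both pictures to within a pixel, so the bracket is seated and square. The hand is clear, so I hand in.

```bash
python3 -c "
from bench import manip
print(manip.close_job(), manip.get_state()['t'])"
```

```text
the job is handed in; nothing more can be done
the job is handed in; nothing more can be done
```

I raised the hold-down arm, pushed the bracket up against the end stop and handed the job in. That was about 20 s into the 51 s allowed; no verdict is reported.

- **Hold-down arm:** I slid the shut, slanted fingers under the lift bar and pushed it up along its arc until it swung over by itself. At the last look both cameras put the bar at fixture x 162–167, z 291–296, which matches the back stop at about 1.75 rad.
- **Bracket:** I pushed it along the channel by its lug until the force jumped from about 1 N to 11 N. I pressed 1 mm more, reaching 17 N with the fingertips stalled, then backed off.
- **Seating:** Outlines drawn for zero gap between bracket and stop lie on the edges in both pictures to about a pixel, roughly 3 mm in the top view. The bracket looks flat and square.
- **Other loose things:** In the cropped final pictures, the ones that show look unmoved, and the hand was clear of everything. I did not measure their positions again.

Some network readings disagreed:
- The top network gave a centre distance of 47.1 mm (contact is 45, the limit 48.5) and put the bracket at x +5 mm. Its error is about 4 mm; the outlines and the force jump indicate contact and x near 0.
- The side network reported only the two look-alikes at the end, so it gave no check on the bracket.

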